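# Put two drill bits back in their holes of the graded stand

### The job

Put the two drill bits that stand on the worktop back into the drill stand, shank down, each in the hole of the graded row that matches its own diameter, so that it stands fully home on the bottom of the hole, and let go of it. The drilled strip may be clamped anywhere along its channel, so feel for the hole gently with the foot of the bit and never force it, and do not knock over the clay pot or the mug.

Things in the scene. Friction and masses are not known exactly. Their poses are not given: they have to be found in the camera images.
- bit_13: steel twist-drill bit, the thinner loose one, 13 mm in diameter, 95 mm long, about 0.1 kg, standing upright on the bare worktop on its plain shank: smooth for the lower 46 mm with a 1.5 mm chamfer at the foot, spiral flutes above (gripped like a round bar of 13 mm), point at the top. Origin: centre of the foot; z runs up the bit
- bit_19: steel twist-drill bit, the thicker loose one, 19 mm in diameter, 95 mm long, about 0.17 kg, standing upright on the bare worktop on its plain shank: smooth for the lower 46 mm with a 1.5 mm chamfer at the foot, spiral flutes above (gripped like a round bar of 19 mm), point at the top. Origin: centre of the foot; z runs up the bit
- stand: drill stand fixed to the bench: a dark wooden channel 60 x 234 mm, 30 mm high, with a pale drilled wooden strip 38 x 190 mm in it whose top is 40 mm above the worktop. Origin: centre of the underside, on the worktop; y along the row, z up. The smallest hole (-y end) is filled by a fixed 10 mm bit 47 mm proud of the strip; the other four are empty
- row_mid (a point): middle of the row, level with the strip's top (stand frame 0, 0, 40 mm), axes as the stand. Five holes on the line x = 0, for bits of 10, 13, 16, 19, 22 mm in order towards +y, at y = -80, -46, -12, 22, 56 mm when the strip is pushed home to -y. Each hole is 1.5 mm wider than its bit, chamfered 1.5 mm at the mouth, 28 mm deep, flat at the bottom
- thumbscrews (a point): point midway between the two brass thumbscrews on the stand's -x side, which clamp the strip. The strip is clamped anywhere from 4 to 24 mm towards +y of its home: all holes shift by this together, x stays 0. This shift is in no reading; it must be felt or seen. The strip slips only above some 80 N
- clay_pot: small round clay flower pot, 64 mm wide, 62 mm high, a loose bystander standing on the worktop; origin at the centre of its underside, z up
- enamel_mug: white mug, 70 x 76 mm, 76 mm high, a loose bystander standing on the worktop; origin at the centre of its underside, z up
Things that resemble listed ones, but are neither listed nor needed, are in the scene too. Leave any red look-alike of the bit_19 alone.

How it is judged:
At the end, for the whole second after the job is handed in: Each bit stands at rest in the hole of its own diameter: foot within 4 mm of the hole's bottom, at y -49 to -19 mm (13 mm bit) or 19 to 49 mm (19 mm bit) in the stand's frame, which only that hole allows, within 4 mm of the row's line, tilted less than 0.12 rad (z of bit_13 in the frame of stand between 0.006 and 0.016 m and y of bit_13 in the frame of stand between -0.049 and -0.019 m and x of bit_13 in the frame of stand between -0.004 and 0.004 m and angle between each of bit_13, bit_19's own z axis and vertical below 0.12 rad and linear speed of each of bit_13, bit_19 below 0.02 m/s and z of bit_19 in the frame of stand between 0.006 and 0.016 m and y of bit_19 in the frame of stand between 0.019 and 0.049 m and x of bit_19 in the frame of stand between -0.004 and 0.004 m); the robot touches nothing.
It fails at once if a bit held in the fingers is pressed on the stand with more than 40 N ((contact force between bit_13 and stand above 40 N and contact force between the fingers and bit_13 above 2 N) or (contact force between bit_19 and stand above 40 N and contact force between the fingers and bit_19 above 2 N)).
It fails at once if the clay pot or the mug is knocked over (angle between any of clay_pot, enamel_mug's own z axis and vertical above 0.5 rad).
It also fails if it takes over 64 s, if anything falls off the work surface, if the arm or the gripper's body presses on something with over 40 N, if the wrist force passes 120 N, or if a joint passes its speed limit or range.

### The arm

A 6-joint arm with a two-finger parallel gripper is mounted at the origin on a cart in front of the work surface, level with it; the furniture and walls round the work are solid. World frame = base frame: x ahead of the robot, y to its left, z up, the work surface at z = 0. Lengths are in m, angles in rad, forces in N, time in s.
With the tool pointing down it reaches from about 0.35 to 0.775 m from the base axis. Payload 7.3 kg.
Tool frame: the origin (TCP) lies between the finger pads; the fingertips stand 11 mm ahead of it and the grasp point (between the pads) lies 8 mm behind it; z points along the fingers, y is the line along which they close (so a half turn about z gives the same grasp; the last joint's range is limited). The gripper opens to 92 mm and grips with 3 to 60 N. Pads are 19 mm wide; open, the fingers measure 130 mm over their backs; the gripper's body (75 mm by 190 mm) begins 47 mm behind the grasp point.
Start: joints at [-1.45, 0.342, 1.524, -0, 1.275, -0.146], TCP at [0.138, -0.506, 0.238] pointing down, gripper open.
Joint ranges: [-2.53, 2.53], [-0.77, 2.02], [0.04, 2.7], [-1, 4.14], [0.28, 2.66], [-3.11, 3.11]. Speed limits (rad/s): [2.57, 2.57, 3.14, 3.14, 3.14, 3.14].

### API

Orientations are given as a rotation vector (axis times angle).
In Python, from bench import manip, vision, finish_job gives the robot as it stands.
- The arm moves only by the tool arm_command, never from a script. Its argument "commands" is a list of rows, each a list of 7 numbers: the closure, from -1 (fully open) to 1 (shut), so that 0 is half open, then the shift along the tool's x, y, z in cm, then the turn, a rotation vector about the tool's x, y, z in rad. In form: [[gripper, dx, dy, dz, ax, ay, az], ...]. A call has 1 to 10 rows; each row is the pose to reach, as a shift and turn from the pose commanded when the call began, along the tool's axes at that moment; what a row does not reach only later rows make up. A row lasts 1/10 s, in which the tool goes at most 50 mm and 8.59 degrees, less where a joint would pass 70% of its speed; a pose out of reach is approached as far as the arm can. A call with a gripper value outside its range is refused whole. The fingers move at their own pace and stop on an object; the grip force is fixed at half the most. Time passes only in rows, so rows that repeat a pose let the fingers close. It gives the time, the measured TCP pose, the force, the opening and the grip force at its end, in the units of the state.
- manip.read_state(): the state, without advancing time (a new reading comes with each control period).
- vision.read_camera(name): name is "scene" or "top"; returns the picture (420x560x3 uint8, red, green, blue); there is no depth.
- vision.calibration(name): a dict with "camera_matrix" (3x3 intrinsics, pixels), "R" (3x3) and "t" (3): a world point X has camera coordinates R X + t. Camera axes: x right, y down, z forward; pixel columns grow to the right and rows downward; lengths in m; the calibration is good to about 2 mm. A picture is of the moment at which its call begins. calibration takes no time and is no camera call.
- finish_job(): hands the job in; it is judged then, once.
The state is a dict: "time": time; "joint_positions": joint angles; "qvel": joint speeds; "joint_efforts": joint torques, N m; "ee_pos": TCP position; "tool_rot": TCP orientation; "contact_force": force on the tool from outside, world axes, zero at the start; "moment": the same for the moment, N m; "opening": finger opening in m; "finger_force": force on a finger pad.
Only numpy, scipy, OpenCV 4.12 (cv2) and the standard library are available. Lean on these libraries where they do the work, as an engineer would, in place of code of your own. Each camera call takes 0.05 s, during which the arm holds its last target. There are 200 camera calls.

## Working session

There is one attempt and no reset: what is moved stays moved. The work goes in short steps, Python scripts to look and compute and a tool call to move; the robot and the scene stay as the last step left them, time stands still between calls to the robot, and variables do not carry over. Pictures are saved under pics/ and viewed, at most 10 in all, crops included, and the job is handed in when it is done.

Besides the shell and the picture viewer there is one more tool, called after ">>>" as name(argument=value, ...) on one line, values as JSON. arm_command: Moves the arm, as the interface text tells. Its arguments: {"type":"object","properties":{"commands":{"type":"array","items":{"type":"array","items":{"type":"number"}}}},"required":["commands"]}

```bash
ls; mkdir -p pics
python3 - <<'E'
from bench import manip, vision
import cv2
for n in("scene","top"):
    im=vision.read_camera(n); cv2.imwrite(f"pics/{n}0.png",im[:,:,::-1])
    c=vision.calibration(n); print(n,c)
s=manip.read_state(); print(s)
E
```

```text
pics
scene {'camera_matrix': array([[529.06295319,   0.        , 287.47933339],
       [  0.        , 529.06295319, 217.71962002],
       [  0.        ,   0.        ,   1.        ]]), 'R': array([[-0.84824936, -0.52936036, -0.0158311 ],
       [-0.24459205,  0.41809881, -0.87485319],
       [ 0.46973156, -0.7382215 , -0.48412939]]), 't': array([0.61387215, 0.07448296, 1.00303227])}
top {'camera_matrix': array([[393.90853321,   0.        , 275.59667091],
       [  0.        , 393.90853321, 210.62170002],
       [  0.        ,   0.        ,   1.        ]]), 'R': array([[ 0.01113518, -0.999003  ,  0.04323219],
       [-0.9862341 , -0.01810562, -0.16436082],
       [ 0.1649797 , -0.04080687, -0.98545243]]), 't': array([0.26291568, 0.53183059, 0.84989642])}
{'time': 0.1, 'joint_positions': array([-1.44998731e+00,  3.42649285e-01,  1.52489988e+00,  4.93156822e-05,
        1.27540965e+00, -1.46039254e-01]), 'qvel': array([-0.00032583, -0.00124097, -0.00177555,  0.00053568,  0.00057114,
        0.00067921]), 'joint_efforts': array([ 1.29172364e-03, -4.32004380e+01, -2.44694817e+01,  7.18781585e-02,
        5.26148966e-02, -3.65305823e-05]), 'ee_pos': array([ 0.13841298, -0.50607371,  0.23712395]), 'tool_rot': array([-3.11232048e+00, -4.17717696e-01, -1.01115307e-04]), 'contact_force': array([ 0.63417488, -0.12705162, -0.42672367]), 'moment': array([ 0.00846436, -0.02500188, -0.03224738]), 'finger_force': 0.0, 'opening': 0.09178866723208388}
```

View pics/scene0.png

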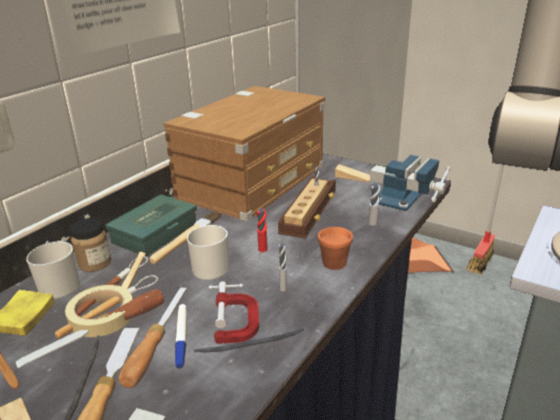

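View pics/top0.png

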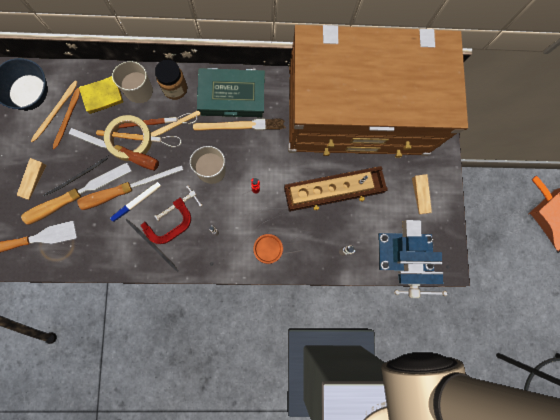

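The scene picture shows two steel bits, at (283,268) and (374,205), and a red look-alike at (262,230). In the top view the bits are at (213,229) and (349,250), the red one at (255,185). The stand is at (335,187) in the top view and (308,205) in the scene view, the pot at (268,249) top and the mug at (207,162) top.

Things that could be taken for a bit: steel at (283,268), steel at (374,205), red at (262,230), and the fixed bit in the stand at (317,178). I take the two steel ones and check their widths in a close crop.

```bash
cat > h.py <<'E'
import numpy as np, cv2
from bench import manip, vision
C={n:vision.calibration(n) for n in("scene","top")}
def ray(n,p):
    c=C[n];d=np.linalg.solve(c["camera_matrix"],[p[0],p[1],1.]);return -c["R"].T@c["t"],c["R"].T@d
def onz(n,p,z):
    o,d=ray(n,p);return o+d*(z-o[2])/d[2]
def proj(n,X):
    c=C[n];q=c["camera_matrix"]@(c["R"]@np.array(X,float)+c["t"]);return q[:2]/q[2]
def tri(p,q):
    o,d=ray("scene",p);a,b=ray("top",q);d=d/np.linalg.norm(d);b=b/np.linalg.norm(b)
    s=np.linalg.lstsq(np.c_[d,-b],a-o,rcond=None)[0];x=o+s[0]*d;y=a+s[1]*b
    return (x+y)/2,np.linalg.norm(x-y)
def crop(n,im,x,y,w,h,k): return cv2.resize(im[y:y+h,x:x+w,::-1],None,fx=k,fy=k,interpolation=cv2.INTER_CUBIC)
E
python3 - <<'E'
from h import *
s=cv2.imread("pics/scene0.png")[:,:,::-1];t=cv2.imread("pics/top0.png")[:,:,::-1]
a=np.hstack([crop("",s,262,235,40,60,5),crop("",s,354,175,40,60,5),crop("",s,270,165,80,60,5)])
b=np.hstack([crop("",t,280,160,110,55,5),crop("",t,195,215,25,55,5),crop("",t,335,215,25,55,5)])
w=max(a.shape[1],b.shape[1]);p=lambda i:np.pad(i,((0,0),(0,w-i.shape[1]),(0,0)))
cv2.imwrite("pics/c1.png",np.vstack([p(a),p(b)]));print(w)
E
```

```text
800
```

View pics/c1.png

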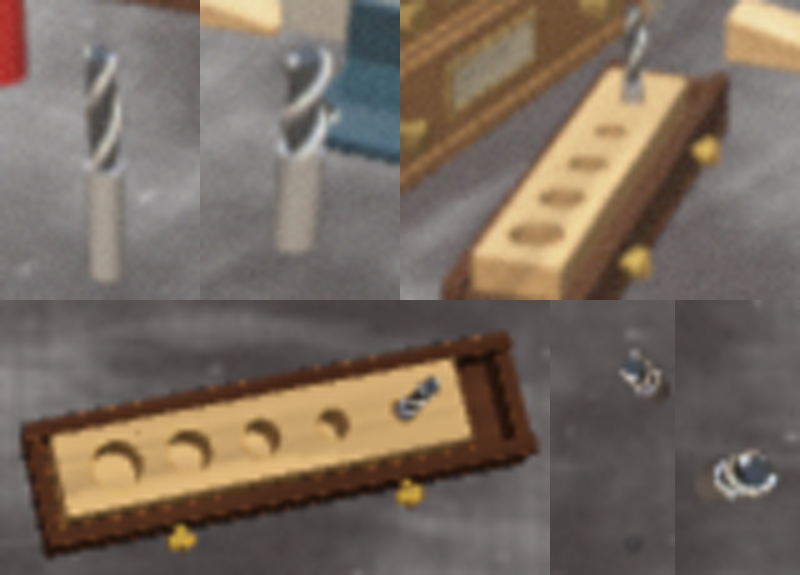

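The crop shows the left scene bit, foot (283,290), is the thin 13 mm one, and the right one, foot (373,224), is the 19 mm one. The row's small end, with the fixed bit, is at the right in the top view, which is −y in the world. Next I measure bits, strip and holes.

Run:
```python
from h import *
np.set_printoptions(precision=4,suppress=True)
print("13 foot",onz("scene",(283.2,289.8),0),"tip tri",tri((282,244.4),(211.4,227)))
print("19 foot",onz("scene",(372.6,223.5),0),"tip tri",tri((375.6,184),(350.4,248.6)))
for n,roi in(("top",(280,160,110,55)),("scene",(275,165,75,75))):
    im=cv2.imread(f"pics/{n}0.png");x,y,w,h=roi
    hsv=cv2.cvtColor(im,cv2.COLOR_BGR2HSV);m=np.zeros(im.shape[:2],np.uint8)
    m[y:y+h,x:x+w]=cv2.inRange(hsv,(8,40,150),(28,200,255))[y:y+h,x:x+w]
    cs,hi=cv2.findContours(m,cv2.RETR_CCOMP,cv2.CHAIN_APPROX_NONE)
    k=max(range(len(cs)),key=lambda i:cv2.contourArea(cs[i]))
    P=np.array([onz(n,p[0],.04)[:2] for p in cs[k]],np.float32)
    print(n,"strip",cv2.minAreaRect(P*1000))
    # centreline via minAreaRect; holes
    for i,c in enumerate(cs):
        if hi[0][i][3]==k and len(c)>=4:
            q=np.array([onz(n,p[0],.04)[:2] for p in c],np.float32)*1000
            print(" hole px",c.mean((0,1)),"world",q.mean(0),"ext",q.max(0)-q.min(0))
# hand picks from crop, top (mouth circle centres)
for p in((118,463),(190,450),(262,438),(333,424)):
    print("top hole",onz("top",(280+p[0]/5,160+(p[1]-300)/5),.04)[:2])
for p in((538,234),(562,198),(589,163),(611,131)):
    print("scene hole",onz("scene",(270+(p[0]-400)/5,165+p[1]/5),.04)[:2])
for p in((24,425),(507,335),(537,452),(47,553)):
    print("chan",onz("top",(280+p[0]/5,160+(p[1]-300)/5),.03)[:2])
```

```text
13 foot [0.4797 0.4052 0.    ] tip tri (array([0.4806, 0.4059, 0.094 ]), np.float64(0.002076175201812918))
19 foot [0.4412 0.1095 0.    ] tip tri (array([0.4396, 0.1153, 0.0959]), np.float64(0.0022428155826846644))
top strip ((584.7756958007812, 142.14108276367188), (37.95176696777344, 190.65000915527344), 12.290542602539062)
 hole px [303.96 190.44] world [575.3953 206.6721] ext [18.4844 25.1363]
 hole px [318.4167 188.5   ] world [580.6091 173.5374] ext [18.595  20.6599]
 hole px [332.65 186.15] world [586.7991 140.7415] ext [16.3678 18.415 ]
 hole px [346.8235 183.7059] world [593.2399 107.9055] ext [14.1754 16.1621]
 hole px [362.6538 179.5385] world [603.8837  70.9295] ext [24.0469 23.7059]
scene strip ((583.1071166992188, 151.08822631835938), (44.259273529052734, 219.4194793701172), 13.994268417358398)
 hole px [293. 212.] world [575.8605 214.0844] ext [4.5522 7.445 ]
top hole [0.5703 0.2075]
top hole [0.5771 0.1745]
top hole [0.5834 0.1414]
top hole [0.5906 0.1085]
scene hole [0.5681 0.2085]
scene hole [0.5759 0.1758]
scene hole [0.5825 0.1414]
scene hole [0.5898 0.1091]
chan [0.5895 0.2498]
chan [0.6377 0.023 ]
chan [0.5817 0.0107]
chan [0.5299 0.2389]
```

```bash
cat >> h.py <<'E'
from scipy.spatial.transform import Rotation as Ro
def plan(target,yaw,s=None):
    """shift (cm) and az to reach target with tool down and tool x at yaw"""
    s=s or manip.read_state();R=Ro.from_rotvec(s["tool_rot"])
    T=Ro.from_euler("z",yaw)*Ro.from_euler("x",np.pi)
    return (R.inv().apply(np.array(target)-s["ee_pos"])*100).round(2),(R.inv()*T).as_rotvec().round(3)
E
python3 - <<'E'
from h import *
np.set_printoptions(precision=4,suppress=True)
print("cams",[(-C[n]["R"].T@C[n]["t"]) for n in C])
print("box front bottom corner",onz("scene",(240,207),0),onz("scene",(322,163),0))
print("box top corner tri",tri((238,146),(291,125)), tri((326,97),(464,125)))
print("vise jaw tri",tri((392,162),(407,221)),tri((430,160),(440,250)))
print("vise handle",tri((440,185),(415,293)))
for X,n in(((.480,.4055),"13"),((.4405,.112),"19")):
    for z in(0,.095): print(n,z,proj("scene",(*X,z)),proj("top",(*X,z)))
print(plan((.40,-.2,.24),.2145)); print(plan((.4405,.112,.2),.2145))
E
```

```text
cams [array([0.0678, 1.0343, 0.5605]), array([0.3814, 0.307 , 0.9136])]
box front bottom corner [0.7317 0.1915 0.    ] [ 0.6922 -0.1245  0.    ]
box top corner tri (array([0.6785, 0.249 , 0.1768]), np.float64(0.004351035273137541)) (array([ 0.6753, -0.0959,  0.1903]), np.float64(0.011720352662656789))
vise jaw tri (array([ 0.4809, -0.0176,  0.0884]), np.float64(0.0452363407085781)) (array([ 0.4187, -0.0917,  0.0779]), np.float64(0.04876376192580759))
vise handle (array([ 0.3487, -0.0341,  0.0537]), np.float64(0.0015655812181970606))
13 0 [282.9565 289.8161] [216.5301 232.6781]
13 0.095 [281.82   243.7826] [211.7533 227.6889]
19 0 [372.3955 224.0872] [342.5064 251.543 ]
19 0.095 [375.2716 183.6922] [352.0672 248.7292]
(array([ 33.3 , -22.63,  -0.25]), array([-0.001, -0.   ,  0.052]))
(array([ 45.44, -51.65,   3.79]), array([-0.001, -0.   ,  0.052]))
```

>>> arm_command(commands=[[-0.1, 33.3, -22.6, -0.2, 0, 0, 0.052], [-0.1, 33.3, -22.6, -0.2, 0, 0, 0.052], [-0.1, 33.3, -22.6, -0.2, 0, 0, 0.052], [-0.1, 33.3, -22.6, -0.2, 0, 0, 0.052], [-0.1, 33.3, -22.6, -0.2, 0, 0, 0.052], [-0.1, 33.3, -22.6, -0.2, 0, 0, 0.052], [-0.1, 33.3, -22.6, -0.2, 0, 0, 0.052], [-0.1, 33.3, -22.6, -0.2, 0, 0, 0.052], [-0.1, 33.3, -22.6, -0.2, 0, 0, 0.052]])

```text
time: 1.0
ee_pos: [0.4026, -0.1962, 0.2396]
tool_rot: [-3.121, -0.347, -0.001]
contact_force: [-0.2, 0.1, 0.4]
opening: 0.0507
finger_force: 0.0
```

>>> arm_command(commands=[[-0.1, 10.6, -29.7, 9, 0, 0, 0], [-0.1, 10.6, -29.7, 9, 0, 0, 0], [-0.1, 10.6, -29.7, 9, 0, 0, 0], [-0.1, 10.6, -29.7, 9, 0, 0, 0], [-0.1, 10.6, -29.7, 9, 0, 0, 0], [-0.1, 10.6, -29.7, 9, 0, 0, 0], [-0.1, 10.6, -29.7, 9, 0, 0, 0], [-0.1, 10.6, -29.7, 9, 0, 0, 0], [-0.1, 10.6, -29.7, 9, 0, 0, 0], [-0.1, 10.6, -29.7, 9, 0, 0, 0]])

```text
time: 2.0
ee_pos: [0.4404, 0.111, 0.1499]
tool_rot: [3.123, 0.335, 0.0]
contact_force: [-0.2, 0.2, -0.0]
opening: 0.0505
finger_force: 0.0
```

Run:
```python
from h import *
s=manip.read_state();print(s["time"],s["ee_pos"],s["tool_rot"],s["opening"],s["contact_force"])
print(plan((.4405,.1125,.13),.2145))
a=vision.read_camera("scene");b=vision.read_camera("top")
cv2.imwrite("pics/g1.png",np.hstack([crop("",a,320,110,100,130,4),crop("",b,300,190,100,130,4)]))
X=s["ee_pos"]; print(proj("scene",X),proj("top",X))
```

```text
2.0 [0.44043807 0.11103083 0.14986562] [3.12325153e+00 3.34972276e-01 8.09061721e-05] 0.05052408902494046 [-0.21008447  0.19674822 -0.01475571]
(array([ 0.04, -0.14,  1.99]), array([ 0.   , -0.   , -0.001]))
[377.27212705 158.60070918] [359.13907994 246.8314382 ]
```

View pics/g1.png

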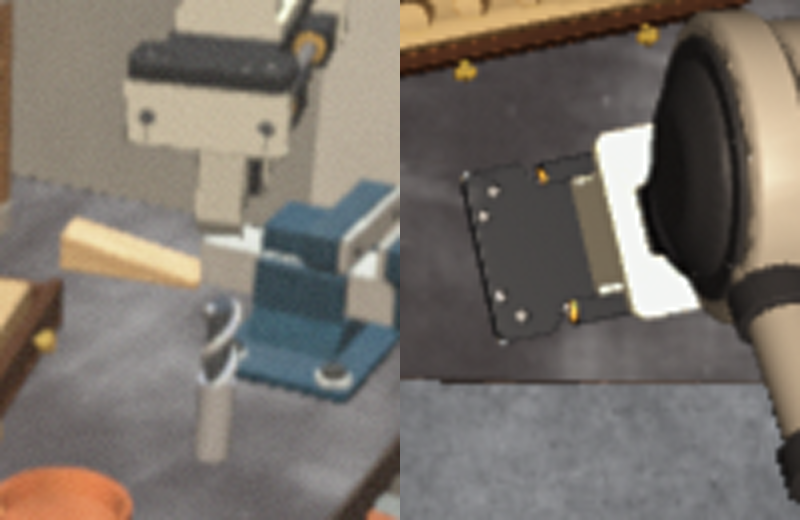

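The close look shows the gripper squarely above the 19 mm bit. The bit is at scene (375,192) and the near finger right above it at (375,164). I descend and close.

>>> arm_command(commands=[[-0.1, 0, -0.1, 4, 0, 0, 0], [-0.1, 0, -0.1, 6, 0, 0, 0], [-0.1, 0, -0.1, 8, 0, 0, 0], [-0.1, 0, -0.1, 8, 0, 0, 0], [1, 0, -0.1, 8, 0, 0, 0], [1, 0, -0.1, 8, 0, 0, 0], [1, 0, -0.1, 8, 0, 0, 0], [1, 0, -0.1, 8, 0, 0, 0], [1, 0, -0.1, 8, 0, 0, 0], [1, 0, -0.1, 8, 0, 0, 0]])

```text
time: 3.1
ee_pos: [0.4406, 0.1131, 0.0702]
tool_rot: [3.123, 0.337, 0.002]
contact_force: [-0.4, 0.5, 4.8]
opening: 0.0183
finger_force: 30.0
```

Run:
```python
from h import *
s=manip.read_state();print(s["time"],s["ee_pos"],s["opening"],s["finger_force"],s["contact_force"])
y=.2145;print(plan((.5766,.1748,.20),y),plan((.5766,.1748,.12),y))
```

```text
3.1 [0.44055407 0.1131054  0.07022543] 0.01825649205434992 29.994088411331177 [-0.42222211  0.4678674   4.7963055 ]
(array([ 14.62,  -3.12, -12.96]), array([ 0.   , -0.001,  0.   ])) (array([14.61, -3.12, -4.96]), array([ 0.   , -0.001,  0.   ]))
```

>>> arm_command(commands=[[1, 0, 0, -5, 0, 0, 0], [1, 0, 0, -8, 0, 0, 0], [1, 5, -1, -8, 0, 0, 0], [1, 9.5, -2, -8, 0, 0, 0], [1, 14.6, -3.1, -8, 0, 0, 0], [1, 14.6, -3.1, -7, 0, 0, 0], [1, 14.6, -3.1, -6, 0, 0, 0], [1, 14.6, -3.1, -5.5, 0, 0, 0], [1, 14.6, -3.1, -5.5, 0, 0, 0], [1, 14.6, -3.1, -5.5, 0, 0, 0]])

```text
time: 4.1
ee_pos: [0.5755, 0.1741, 0.125]
tool_rot: [3.123, 0.336, -0.001]
contact_force: [0.3, -0.4, -0.9]
opening: 0.0183
finger_force: 30.0
```

Run:
```python
from h import *
s=manip.read_state();print(s["time"],s["ee_pos"],s["tool_rot"],s["opening"],s["contact_force"])
a=vision.read_camera("scene");cv2.imwrite("pics/s1.png",a[:,:,::-1])
cv2.imwrite("pics/g2.png",crop("",a,260,120,100,120,5))
X=s["ee_pos"].copy();X[2]-=.07
print("foot proj",proj("scene",X),"hole proj",proj("scene",(.5766,.1748,.04)))
```

```text
4.1 [0.57546725 0.17411871 0.12501825] [ 3.12342184e+00  3.36193235e-01 -5.10470685e-04] 0.01829898381104063 [ 0.25801194 -0.40433862 -0.85439311]
foot proj [302.94653033 198.03385268] hole proj [302.33675959 204.3414714 ]
```

View pics/g2.png

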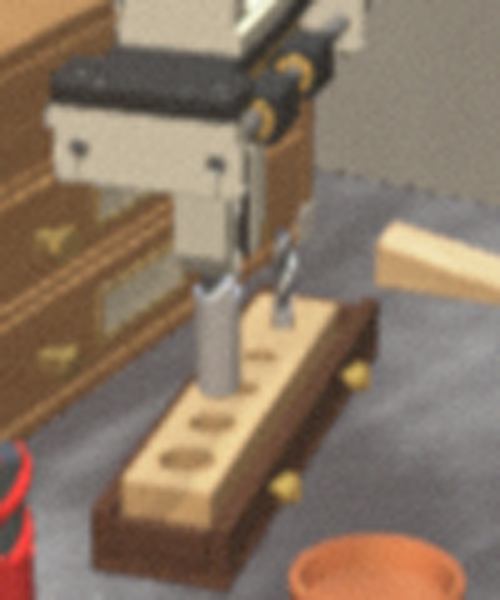

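The 19 mm bit is held over its hole, foot edge at about (303.8,199.6) in the scene view. I measure its axis against the hole more exactly.

```bash
cat >> h.py <<'E'
def edges(im,rows,x0,x1):
    """centre columns of the grey bit: low-saturation run on each row"""
    S=cv2.cvtColor(cv2.GaussianBlur(im,(0,0),.6),cv2.COLOR_RGB2HSV)[:,:,1].astype(float)
    for r in rows: print(r,"S",S[r,x0:x1].astype(int))
E
python3 - <<'E'
from h import *
a=cv2.imread("pics/s1.png")[:,:,::-1].copy()
edges(a,range(184,206,2),294,316)
print("stand axis proj at foot & +40mm",proj("scene",(.5755,.1741,.055)),proj("scene",(.5755,.1741,.095)))
b=cv2.imread("pics/scene0.png")[:,:,::-1].copy()
V=cv2.cvtColor(b,cv2.COLOR_RGB2GRAY)
print(V[198:212,292:314])
print("target foot px",proj("scene",(.5766,.1748,.055))-proj("scene",(.5766,.1748,.04)))
for d in((.977,.213),(-.213,.977)): print("px per mm",proj("scene",(.5766+.001*d[0],.1748+.001*d[1],.055))-proj("scene",(.5766,.1748,.055)))
E
```

```text
184 S [126 121 104  76  51  41  35  33  32  34  35  35  38  57  85  93  91  92
  94  94  78  54]
186 S [85 51 30 21 26 33 35 36 37 35 35 35 39 61 85 90 91 91 92 93 91 85]
188 S [17 19 21 18 20 34 36 34 35 35 35 36 39 59 83 91 92 94 95 93 93 94]
190 S [ 16  18  19  19  20  30  33  37  35  35  35  35  39  61  89 100 104 109
 110 108 103  97]
192 S [ 17  19  19  24  25  32  35  36  35  36  36  35  38  57  88  99 100 102
 104 103 100  96]
194 S [17 17 22 34 46 44 37 38 35 35 37 35 36 57 84 93 93 92 92 91 91 90]
196 S [ 16  23  50  80  83  61  42  34  36  36  37  37  42  61  93 103 101  96
  91  90  89  89]
198 S [ 30  61  91 100  96  85  69  52  48  45  46  52  65  89 108 111 106  97
  91  87  91  97]
200 S [ 76  95  98  94  91  92  93  91  90  88  87  90  95  96  96  93  91  89
  90  92  98 105]
202 S [ 98  96  93  94  95  99 103 103 103 104 101  99  98  95  90  87  87  88
  95 103 110 114]
204 S [ 92  91  95 101 110 115 118 119 119 119 116 115 109  99  91  88  93 100
 107 112 117 118]
stand axis proj at foot & +40mm [302.93768253 198.03458453] [302.9052192  180.83900076]
[[110 111 117 
[... 701 characters left out ...]
8 214 208
  185 134 104  97]
 [189 200 201 202 201 195 185 179 167 164 162 164 169 187 200 211 213 197
  155 114 102  99]
 [204 205 205 200 197 197 195 192 187 185 181 186 195 206 208 214 206 168
  122 101  99  94]
 [206 204 196 193 188 193 191 190 187 190 189 198 205 210 212 207 183 137
  106 100  96  88]
 [197 192 179 172 171 174 170 170 174 176 190 199 209 213 213 197 159 112
  101  97  85  88]
 [174 154 146 148 149 154 149 146 146 147 173 201 211 214 203 171 126 102
   95  95  84  85]
 [136 125 129 138 140 144 140 136 135 137 155 202 210 208 185 138 106  95
   96  92  86  85]]
target foot px [-0.01586546 -6.29571334]
px per mm [-0.44933478 -0.06560248]
px per mm [-0.14842141  0.20361567]
```

Foot column is about 302.9, the hole's column about 302.0. I shift 1.7 mm along the stand's +x and feel down.

>>> arm_command(commands=[[1, 0.17, -0.07, 0.3, 0, 0, 0], [1, 0.17, -0.07, 0.7, 0, 0, 0], [1, 0.17, -0.07, 1.1, 0, 0, 0], [1, 0.17, -0.07, 1.3, 0, 0, 0], [1, 0.17, -0.07, 1.5, 0, 0, 0], [1, 0.17, -0.07, 1.6, 0, 0, 0], [1, 0.17, -0.07, 1.7, 0, 0, 0], [1, 0.17, -0.07, 1.7, 0, 0, 0]])

```text
time: 4.95
ee_pos: [0.5776, 0.1755, 0.1076]
tool_rot: [3.123, 0.337, -0.0]
contact_force: [-0.2, -0.1, -2.0]
opening: 0.0185
finger_force: 30.0
```

>>> arm_command(commands=[[1, 0, 0, 0.05, 0, 0, 0], [1, 0, 0, 0.1, 0, 0, 0], [1, 0, 0, 0.15, 0, 0, 0], [1, 0, 0, 0.2, 0, 0, 0], [1, 0, 0, 0.25, 0, 0, 0], [1, 0, 0, 0.25, 0, 0, 0]])

```text
time: 5.55
ee_pos: [0.5776, 0.1755, 0.1051]
tool_rot: [3.123, 0.337, -0.0]
contact_force: [-0.4, 0.3, -2.3]
opening: 0.0181
finger_force: 30.0
```

>>> arm_command(commands=[[1, 0, 0, 0.1, 0, 0, 0], [1, 0, 0, 0.2, 0, 0, 0], [1, 0, 0, 0.3, 0, 0, 0], [1, 0, 0, 0.4, 0, 0, 0], [1, 0, 0, 0.5, 0, 0, 0], [1, 0, 0, 0.5, 0, 0, 0]])

```text
time: 6.15
ee_pos: [0.5776, 0.1755, 0.1]
tool_rot: [3.123, 0.337, -0.001]
contact_force: [-0.7, 0.2, -1.5]
opening: 0.0182
finger_force: 30.0
```

>>> arm_command(commands=[[1, 0, 0, 0.2, 0, 0, 0], [1, 0, 0, 0.4, 0, 0, 0], [1, 0, 0, 0.6, 0, 0, 0], [1, 0, 0, 0.8, 0, 0, 0], [1, 0, 0, 1.0, 0, 0, 0], [1, 0, 0, 1.2, 0, 0, 0], [1, 0, 0, 1.4, 0, 0, 0], [1, 0, 0, 1.5, 0, 0, 0], [1, 0, 0, 1.5, 0, 0, 0]])

```text
time: 7.05
ee_pos: [0.5776, 0.1755, 0.085]
tool_rot: [3.123, 0.337, -0.001]
contact_force: [0.2, 0.6, -1.5]
opening: 0.0182
finger_force: 30.0
```

>>> arm_command(commands=[[0.1, 0, 0, 0, 0, 0, 0], [0.1, 0, 0, 0, 0, 0, 0], [0.1, 0, 0, 0, 0, 0, 0], [0.1, 0, 0, 0, 0, 0, 0], [0.1, 0, 0, -2, 0, 0, 0], [0.1, 0, 0, -5, 0, 0, 0], [0.1, 0, 0, -10, 0, 0, 0], [0.1, 0, 0, -10, 0, 0, 0], [0.1, 0, 0, -10, 0, 0, 0]])

```text
time: 7.95
ee_pos: [0.5783, 0.1757, 0.1867]
tool_rot: [-3.123, -0.337, -0.005]
contact_force: [-0.1, -0.2, -0.6]
opening: 0.0414
finger_force: 0.0
```

Run:
```python
from h import *
s=manip.read_state();print(s["time"],s["ee_pos"],s["opening"])
a=vision.read_camera("scene");cv2.imwrite("pics/s2.png",a[:,:,::-1])
S=cv2.cvtColor(a,cv2.COLOR_RGB2HSV)[:,:,1]
edges(a,range(180,210,2),292,314)
print("expected tip",proj("scene",(.5776,.1755,.107)),"mouth",proj("scene",(.5776,.1755,.04)))
print(plan((.480,.4055,.17),.2145))
```

```text
7.95 [0.5782578  0.17567195 0.1866569 ] 0.041413536384451506
180 S [120 129 131 131 125  97  51  24  18  12   9   3   6   6  14  22  42  78
  99  97  93  91]
182 S [132 130 128 129 128 118  90  53  33  29  20   4   6   1  21  62  90  97
  94  91  90  89]
184 S [128 128 128 118 103  82  55  37  28  12   4   3   6  29  72  97  97  94
  91  91  92  93]
186 S [119 103  78  51  28  21  23  24  19  16  14  19  30  62  92  95  92  90
  90  91  92  92]
188 S [56 31 21 17 14 18 24 30 32 29 31 26 20 39 73 87 92 91 92 94 94 94]
190 S [ 23  19  16  16  16  20  31  36  37  30  27  24   7  16  50  80  96 101
 105 109 111 107]
192 S [ 17  17  19  22  22  22  28  31  30  28  28   8   7   4  49  85  97  99
 101 103 104 101]
194 S [20 20 20 20 24 26 31 30 28 21  7  4  3 21 59 87 94 92 92 93 94 93]
196 S [ 21  21  23  28  46  31   8   5   4  14   8   7   6   6  28  77 104 104
 102  98  93  91]
198 S [ 16  18  28  61  89  78  38  16  16  22  27  27  18  18  46  96 113 111
 104  99  92  89]
200 S [21 46 79 98 99 88 61 38 34 36 36 37 35 37 67 90 98 94 89 88 88 92]
202 S [ 57  92  99  98  93  89  65  40  32  35  35  33  35  42  68  90  90  87
  87  90  96 103]
204 S [101  98  94  91  93  92  68  43  36  35  35  36  35  45  74  95  92  88
  94  99 107 116]
206 S [ 95  93  91  92  91  93  90  82  73  67  65  67  72  83  88  90  91  95
 101 111 116 120]
208 S [ 91  93  95  95  95  98  97  96  96  95  92  91  91  88  89  91  96 104
 113 115 117 120]
expected tip [301.67493529 175.59439981] mouth [301.76442161 204.36351348]
(array([ -4.61, -24.55,   1.5 ]), array([0., 0., 0.]))
```

The 19 mm bit stands about 18 mm of shank proud (scene rows 199–206), which means it is fully home. Next is the 13 mm bit.

>>> arm_command(commands=[[-0.1, -4.6, -24.5, 1.5, 0, 0, 0], [-0.1, -4.6, -24.5, 1.5, 0, 0, 0], [-0.1, -4.6, -24.5, 1.5, 0, 0, 0], [-0.1, -4.6, -24.5, 1.5, 0, 0, 0], [-0.1, -4.6, -24.5, 1.5, 0, 0, 0], [-0.1, -4.6, -24.5, 1.5, 0, 0, 0], [-0.1, -4.6, -24.5, 3.6, 0, 0, 0], [-0.1, -4.6, -24.5, 3.6, 0, 0, 0], [-0.1, -4.6, -24.5, 3.6, 0, 0, 0]])

```text
time: 8.9
ee_pos: [0.4802, 0.4042, 0.148]
tool_rot: [3.122, 0.336, -0.004]
contact_force: [0.6, 0.3, 0.1]
opening: 0.0507
finger_force: 0.0
```

Run:
```python
from h import *
s=manip.read_state();print(s["time"],s["ee_pos"],s["tool_rot"],s["opening"])
print(plan((.480,.4055,.071),.2145))
a=vision.read_camera("scene");b=vision.read_camera("top")
cv2.imwrite("pics/g3.png",np.hstack([crop("",a,232,180,100,120,4),crop("",b,170,180,100,120,4)]))
```

```text
8.9 [0.48019314 0.40415134 0.14798081] [ 3.121978    0.3356625  -0.00432278] 0.05067616230521387
(array([ 0.03, -0.15,  7.7 ]), array([ 0.001,  0.003, -0.   ]))
```

View pics/g3.png

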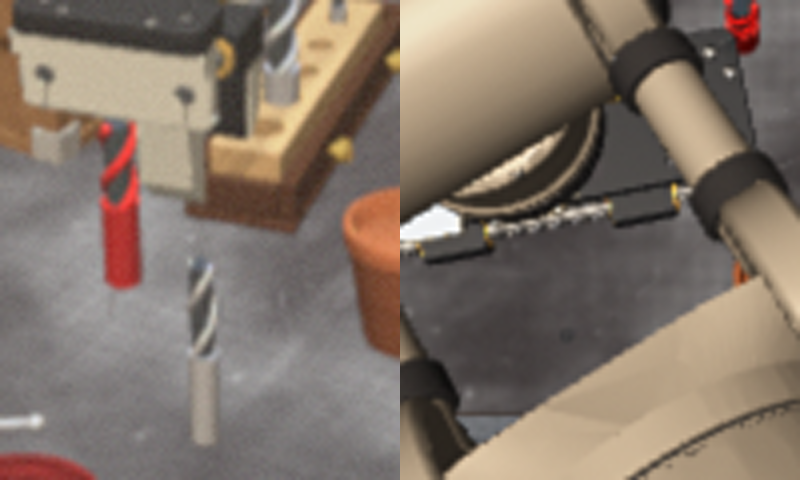

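The 13 mm bit is at scene (283,268) below the gripper, which is clear of the red one at (262,232). I descend and grip.

>>> arm_command(commands=[[-0.1, 0, -0.15, 3, 0, 0, 0], [-0.1, 0, -0.15, 5.5, 0, 0, 0], [-0.1, 0, -0.15, 7.5, 0, 0, 0], [-0.1, 0, -0.15, 7.7, 0, 0, 0], [1, 0, -0.15, 7.7, 0, 0, 0], [1, 0, -0.15, 7.7, 0, 0, 0], [1, 0, -0.15, 7.7, 0, 0, 0], [1, 0, -0.15, 7.7, 0, 0, 0], [1, 0, -0.15, 7.7, 0, 0, 0], [1, 0, -0.15, 7.7, 0, 0, 0]])

```text
time: 10.0
ee_pos: [0.4804, 0.4067, 0.0727]
tool_rot: [-3.123, -0.337, -0.001]
contact_force: [-0.4, -0.5, 2.2]
opening: 0.0122
finger_force: 30.0
```

Run:
```python
from h import *
s=manip.read_state();print(s["time"],s["ee_pos"],s["opening"])
# 13 hole from where the 19 went in: 68 mm along stand -y
h=np.array([.5776,.1755])-.068*np.array([-.213,.977]);print("hole13",h)
print(plan((*h,.155),.2145),plan((*h,.126),.2145))
```

```text
10.0 [0.48037791 0.40669319 0.07267526] 0.012249791697492162
hole13 [0.592084 0.109064]
(array([ 4.57, 31.46, -8.23]), array([-0.   , -0.001,  0.   ])) (array([ 4.57, 31.46, -5.33]), array([-0.   , -0.001,  0.   ]))
```

>>> arm_command(commands=[[1, 0, 0, -5, 0, 0, 0], [1, 0, 0, -10, 0, 0, 0], [1, 0, 0, -13, 0, 0, 0], [1, 0.7, 5, -13, 0, 0, 0], [1, 1.4, 10, -13, 0, 0, 0], [1, 2.2, 15, -13, 0, 0, 0], [1, 2.9, 20, -13, 0, 0, 0], [1, 3.6, 25, -13, 0, 0, 0], [1, 4.3, 29.5, -13, 0, 0, 0], [1, 4.55, 31.45, -13, 0, 0, 0]])

```text
time: 11.0
ee_pos: [0.5928, 0.1047, 0.2019]
tool_rot: [3.123, 0.331, -0.0]
contact_force: [0.2, 0.5, -1.7]
opening: 0.0123
finger_force: 30.0
```

>>> arm_command(commands=[[1, 0, 0, 0, 0, 0, 0], [1, 0, 0, 0, 0, 0, 0], [1, 0, 0, 3, 0, 0, 0], [1, 0, 0, 5.5, 0, 0, 0], [1, 0, 0, 7, 0, 0, 0], [1, 0, 0, 7.5, 0, 0, 0], [1, 0, 0, 7.5, 0, 0, 0], [1, 0, 0, 7.5, 0, 0, 0]])

```text
time: 11.8
ee_pos: [0.5921, 0.1098, 0.1282]
tool_rot: [3.123, 0.338, 0.003]
contact_force: [1.1, -0.3, -1.4]
opening: 0.0122
finger_force: 30.0
```

Run:
```python
from h import *
s=manip.read_state();print(s["time"],s["ee_pos"],s["opening"],s["contact_force"])
print(plan((.5921,.1091,.11),.2145))
a=vision.read_camera("scene");cv2.imwrite("pics/s3.png",a[:,:,::-1])
cv2.imwrite("pics/g4.png",crop("",a,270,120,80,100,6))
X=s["ee_pos"].copy();X[2]-=.0727
print("foot proj",proj("scene",X),"hole proj",proj("scene",(.5921,.1091,.04)))
edges(a,range(178,192,2),300,322)
```

```text
11.8 [0.59206797 0.10980226 0.12819768] 0.012155164349317103 [ 1.14406416 -0.30960602 -1.44595415]
(array([-0.01,  0.07,  1.82]), array([ 0.   , -0.002,  0.001]))
foot proj [311.22063835 184.81096998] hole proj [311.32333804 190.97231075]
178 S [ 6 20 28 18 12  5 11 22 26 32 36 35 37 37 36 40 36 33 39 43 39 34]
180 S [17 17 12  6  8  6 13 24 33 38 36 32 35 37 33 27 22 39 66 85 93 93]
182 S [26 25 20  2  6  1 23 55 73 52 37 33 34 36 36 31 26 30 62 85 93 92]
184 S [22 20  5  0  4 27 72 95 92 74 53 45 45 50 53 44 41 50 73 94 94 93]
186 S [22 15 13 17 29 62 94 95 90 91 90 89 89 90 89 85 85 85 91 93 92 92]
188 S [31 30 29 26 20 40 71 87 91 91 93 94 93 93 94 94 93 94 92 91 92 96]
190 S [ 34  32  30  22   5  14  49  81  97 102 105 108 110 108 103  98  93  91
  90  92  95 101]
```

View pics/g4.png

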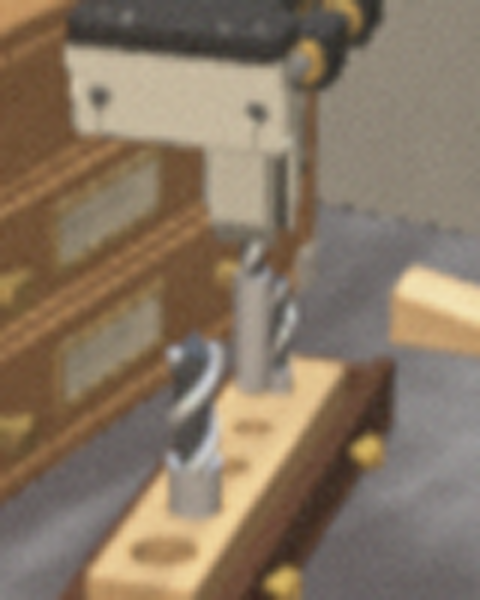

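The 13 mm bit's foot, at about (312,185), is above its hole at (312,191), with the fixed bit just behind it. I feel down gently.

>>> arm_command(commands=[[1, 0, 0.07, 0.4, 0, 0, 0], [1, 0, 0.07, 0.8, 0, 0, 0], [1, 0, 0.07, 1.1, 0, 0, 0], [1, 0, 0.07, 1.3, 0, 0, 0], [1, 0, 0.07, 1.5, 0, 0, 0], [1, 0, 0.07, 1.6, 0, 0, 0], [1, 0, 0.07, 1.7, 0, 0, 0], [1, 0, 0.07, 1.75, 0, 0, 0]])

```text
time: 12.65
ee_pos: [0.5919, 0.1083, 0.1096]
tool_rot: [3.123, 0.337, 0.0]
contact_force: [0.2, 0.3, -0.6]
opening: 0.0122
finger_force: 30.0
```

>>> arm_command(commands=[[1, 0, 0, 0.05, 0, 0, 0], [1, 0, 0, 0.1, 0, 0, 0], [1, 0, 0, 0.1, 0, 0, 0]])

```text
time: 12.95
ee_pos: [0.5918, 0.1083, 0.1087]
tool_rot: [3.123, 0.337, -0.0]
contact_force: [-0.0, 0.0, -0.8]
opening: 0.0124
finger_force: 30.0
```

>>> arm_command(commands=[[1, 0, 0, 0.1, 0, 0, 0], [1, 0, 0, 0.2, 0, 0, 0], [1, 0, 0, 0.3, 0, 0, 0], [1, 0, 0, 0.4, 0, 0, 0], [1, 0, 0, 0.5, 0, 0, 0], [1, 0, 0, 0.6, 0, 0, 0], [1, 0, 0, 0.6, 0, 0, 0]])

```text
time: 13.65
ee_pos: [0.5917, 0.1083, 0.1025]
tool_rot: [3.123, 0.337, -0.0]
contact_force: [-0.2, 0.2, -1.3]
opening: 0.012
finger_force: 30.0
```

>>> arm_command(commands=[[0.55, 0, 0, 0, 0, 0, 0], [0.55, 0, 0, 0, 0, 0, 0], [0.55, 0, 0, 0, 0, 0, 0], [0.55, 0, 0, 0, 0, 0, 0], [0.55, 0, 0, -1, 0, 0, 0], [0.55, 0, 0, -3, 0, 0, 0], [0.55, 0, 0, -6, 0, 0, 0], [0.55, 0, 0, -10, 0, 0, 0], [0.55, 0, 0, -10, 0, 0, 0]])

```text
time: 14.55
ee_pos: [0.5947, 0.1086, 0.2095]
tool_rot: [3.123, 0.337, 0.018]
contact_force: [1.0, -0.3, 0.6]
opening: 0.0207
finger_force: 0.0
```

Run:
```python
from h import *
s=manip.read_state();print(s["time"],s["ee_pos"],s["opening"],s["contact_force"])
a=vision.read_camera("scene");cv2.imwrite("pics/g5.png",np.hstack([crop("",a,270,120,80,100,6),]))
print("tip px if home",proj("scene",(.5918,.1083,.107)),"if not",proj("scene",(.5918,.1083,.125)))
```

```text
14.55 [0.59470768 0.108566   0.20951476] 0.02068042709514575 [ 1.00405351 -0.25259031  0.61086773]
tip px if home [311.810792   163.12431331] if not [311.86451213 155.40253418]
```

View pics/g5.png

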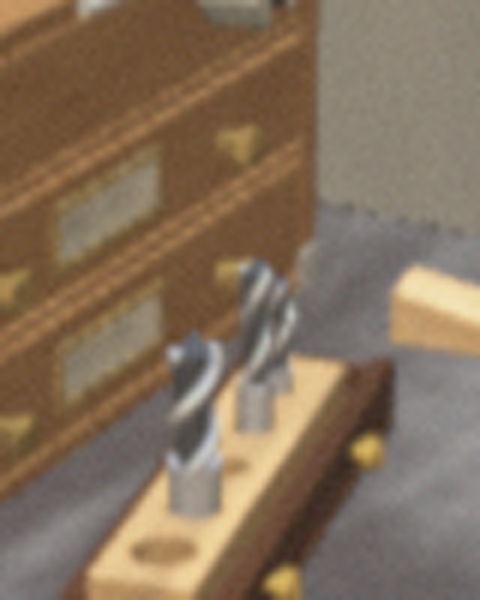

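The 13 mm bit's tip is at (312.5,163), against (311.8,163.1) predicted for a bit fully home. Both bits show about 18 mm of shank and the gripper is clear, so I hand in.

```bash
python3 -c "
from bench import finish_job
print(finish_job())"
```

```text
the job is handed in; nothing more can be done
None
```

I put the 13 mm and 19 mm bits into their matching holes, fully home by the last camera views, let go of both and handed the job in after about 15 s; the judge's verdict was not shown.

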